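# Kick the bush out of the press nest and pack it

### The arm

A 6-joint arm with a two-finger parallel gripper is mounted at the origin on a cart in front of the work surface, level with it; the furniture and walls round the work are solid. World frame = base frame: x ahead of the robot, y to its left, z up, the work surface at z = 0. Lengths are in mm, angles in rad, forces in N, time in s.
With the tool pointing down it reaches from about 300 to 775 mm from the base axis. Payload 14.6 kg.
Tool frame: the origin (TCP) lies between the finger pads; the fingertips stand manip.nose_length ahead of it and the grasp point (between the pads) lies 11 mm behind it (manip.nose_length is the distance from the TCP to the fingertips, in mm); z points along the fingers, y is the line along which they close (so a half turn about z gives the same grasp; the last joint's range is limited). The gripper opens to 94 mm and grips with 3 to 60 N. Pads are 16 mm wide; open, the fingers measure 119 mm over their backs; the gripper's body (75 mm by 177 mm) begins 78 mm behind the grasp point.
Start: joints at [-0.067, 0.3, 1.521, -0, 1.321, -0.067], TCP at [549.99, -0.002, 213.446] pointing down, gripper open.
Joint ranges: [-3.03, 3.03], [-0.79, 2.21], [0.23, 2.52], [-1.04, 4.18], [0, 3.07], [-2.55, 2.55]. Speed limits (rad/s): [2.22, 2.22, 2.57, 3.14, 3.14, 3.14].

### API

Orientations are given as [roll, pitch, yaw] about the fixed x, y, z axes, in that order (R = Rz(yaw) Ry(pitch) Rx(roll)).
In Python, from cell import manip, cams, job gives the robot as it stands.
- The arm moves only by the tool jog_arm, never from a script. Its argument "commands" is a list of rows, each an object of numbers: "dx", "dy", "dz": the shift along the tool's x, y, z each as a share of 40 mm, from -1 to 1; "ax", "ay", "az": the turn, a rotation vector about the tool's x, y, z each as a share of 10 degrees, from -1 to 1; "gripper": the closure, from 0 (fully open) to 1 (shut). A call has 1 to 10 rows; each row shifts and turns the commanded pose from where the row before left it, along the tool's axes as they then stand; what a row does not reach is not made up. A row lasts 1/8 s, in which the tool goes at most 62.5 mm and 10.7 degrees, less where a joint would pass 70% of its speed; a pose out of reach is approached as far as the arm can. A call with a number of a shift or a turn outside -1 to 1 is refused whole. A call with a gripper value outside its range is refused whole. The fingers move at their own pace and stop on an object; "squeeze" is the grip in N (left out, the last holds). Time passes only in rows, so rows that do not move let the fingers close. It gives the time, the measured TCP pose, the force, the opening and the grip force at its end, in the units of the state.
- manip.read_state(): the state, without advancing time (a new reading comes with each control period).
- cams.camera(name): name is "scene" or "side" or "wrist"; returns a dict with "image" (384x512x3 uint8, red, green, blue), "fx", "fy", "cx", "cy" (pixels), "world_to_cam" (4x4, takes a point from world to camera coordinates). Camera axes: x right, y down, z forward; pixel columns grow to the right and rows downward; lengths in mm; the calibration is good to about 2 mm. The wrist camera is an equidistant fisheye: a pixel r from the principal point sees the ray r / f radians off the axis. A picture is of the moment at which its call begins. There is no depth.
- job.sign_off(): hands the job in; it is judged then, once.
The state is a dict: "clock": time; "joints": joint angles; "qd": joint speeds; "effort": joint torques, N m; "eef_pos": TCP position; "eef_rot": TCP orientation; "wrist_force": force on the tool from outside, world axes, zero at the start; "moment": the same for the moment, N m; "finger_gap": finger opening in mm; "finger_force": force on a finger pad.
Only numpy, scipy, OpenCV 4.12 (cv2) and the standard library are available. Lean on these libraries where they do the work, as an engineer would, in place of code of your own. Each camera call takes 0.05 s, during which the arm holds its last target. There are 200 camera calls.

### The job

Take the steel bush out of the inclined press nest and pack it: push the nest's spring ejector plunger down until you feel it meet its stop, so that the bush rises and snaps onto the catches, and let the plunger spring back up. Then draw the bush out of the bore and lower it gently into the deep grey tote, setting it down upright on the card separator; the separator's depth differs from tote to tote, so feel for it, and neither drop the bush nor press it down hard. Do not ram the fixture, and leave the flanged bush, the lidded tub and the oil can where they are.

Things in the scene. Friction and masses are not known exactly. Their poses are not given: they have to be found in the camera images.
- nest: Fixed ejector fixture: two-plate aluminium frame (66 x 150 mm, top at z = 54 mm) on a grey wedge, leaning 20 degrees toward the robot side. Origin: centre of the frame's underside, 31 mm above the bench. z: axis of bore and plunger, pointing up out of the bore; y: long side of the frame; x: up the slope. Bore at y = +34 mm, plunger at y = -34 mm, both at x = 0.
- bore_mouth (a point): Centre of the nest bore (29.8 mm in diameter) at the top face of the square steel block (54 x 54 mm, top at z = 86 mm of the nest frame). Three sprung round-nosed catches in the bore slip under the bush once the ejector has lifted it far enough; it then stays up, its top about 19 mm above this face. Let go earlier, it can sink back.
- plunger (a joint): Way of the ejector plunger in m: 0 = up, at rest; grows as it is pressed down along -z of the nest frame to a hard stop past 20 mm. A rocker turns it into an equal lift of a disc under the bush. Spring and catches resist with 2 to 10 N; it springs back when let go.
- plunger_top (a point): Centre of the top face of the plunger's black mushroom cap (29 mm in diameter, 10 mm high); moves with the plunger; at rest at z = 106 mm of the nest frame, whose axes it has. Brass guide below it, 22 mm in diameter, up to z = 70 mm.
- bush: Plain steel bush, 28 mm outside diameter, 30 mm high, 18 mm bore, about 90 g. Origin: centre of its underside; z: its axis. At the start it sits in the nest bore, its top 2 mm below the block's top face, where it cannot be gripped; it leans with the nest.
- tote: Fixed deep grey plastic tote, open on top: 120 (x) x 150 (y) x 100 mm high outside, 112 x 142 mm inside; rim 128 x 158 mm, grip ledges to y = +-86 mm. Origin: centre of its underside; z up. It is filled up to a flat, level, firm brown card separator that covers its inside, somewhere between 35 and 70 mm below the rim.
- flange_bush: Brass bush with a flange, 36 mm in diameter, 22 mm high, a bystander standing on the bench. Origin: centre of its underside.
- lid_tub: Round plastic tub with a lid, 89 mm in diameter, 50 mm high, a bystander. Origin: centre of its underside.
- oil_can: Small oil can with a pointed spout, 60 mm in diameter, 130 mm high, a bystander. Origin: centre of its underside.
There are look-alikes about, which are no part of the job. Leave any purple look-alike of the bush alone.

How it is judged (in metres and radians):
On the way, in this order (a step that is already met when the one before it is completed fails the run):
1. the thumb plunger is pressed all the way down to its stop (value of joint plunger above 0.022 m), for 0.05 s.
2. the bush stands raised on the catches and the plunger has sprung back up (z of bush in the frame of nest above 0.072 m and value of joint plunger below 0.004 m), for 0.2 s.
At the end, for the whole second after the job is handed in: The bush stands upright (within 7 degrees) on the separator inside the tote, let go and at rest, and the plunger is up (within 4 mm) (x of bush in the frame of tote between -0.05 and 0.05 m and y of bush in the frame of tote between -0.065 and 0.065 m and z of bush in the frame of tote below 0.069 m and angle between bush's own z axis and vertical below 0.12 rad and linear speed of bush below 0.02 m/s and value of joint plunger below 0.004 m); the robot touches nothing.
It fails at once if the bush is pressed against the tote or its separator with more than 20 N (contact force between bush and tote above 20 N).
It fails at once if the bush is dropped: outside the nest it moves faster than 0.18 m/s while the fingers do not hold it (a fall of more than about 2 mm) (distance between bush and bore_mouth above 0.04 m and linear speed of bush above 0.18 m/s and contact force between the fingers and bush below 0.1 N).
It fails at once if the fixture or its plunger is rammed with more than 60 N (contact force between the fingers and nest above 60 N).
It fails at once if the flanged bush, the lidded tub or the oil can is moved by more than 20 mm (distance of any of flange_bush, lid_tub, oil_can from where it was at the start of the episode above 0.02 m).
It also fails if it takes over 54 s, if anything falls off the work surface, if the arm or the gripper's body presses on something with over 40 N, if the wrist force passes 120 N, or if a joint passes its speed limit or range.

## Working session

There is one attempt and no reset: what is moved stays moved. The work goes in short steps, Python scripts to look and compute and a tool call to move; the robot and the scene stay as the last step left them, time stands still between calls to the robot, and variables do not carry over. Pictures are saved under pics/ and viewed, at most 10 in all, crops included, and the job is handed in when it is done.

Besides the shell and the picture viewer there is one more tool, called after "Request:" as a command line: name --argument value ..., lists and objects as JSON in quotes. jog_arm: Moves the arm, as the interface text tells. Shift numbers are shares of 40 mm and turn numbers shares of 10 degrees, none past 1 either way. Its arguments: {"type":"object","properties":{"commands":{"type":"array"},"squeeze":{"type":"number"}},"required":["commands"]}

```bash
ls; mkdir -p pics
python3 - <<'E'
from cell import manip,cams,job
import cv2,numpy as np,pickle
d={}
for n in("scene","side","wrist"):
    c=cams.camera(n);d[n]=c
    cv2.imwrite(f"pics/{n}0.png",c["image"][:,:,::-1])
    print(n,c["fx"],c["fy"],c["cx"],c["cy"],np.round(c["world_to_cam"],3).tolist())
pickle.dump(d,open("c0.pkl","wb"))
print(manip.nose_length,manip.read_state())
E
```

```text
pics
scene 421.49525165967987 421.49525165967987 255.73504043818428 193.89083046561586 [[0.677, -0.736, -0.004, -396.564], [-0.556, -0.508, -0.658, 327.869], [0.482, 0.448, -0.753, 763.686], [0.0, 0.0, 0.0, 1.0]]
side 414.37939782013336 414.37939782013336 251.05398952765793 187.7017410728078 [[-0.999, -0.033, -0.006, 530.981], [-0.009, 0.419, -0.908, 106.597], [0.032, -0.907, -0.419, 987.828], [0.0, 0.0, 0.0, 1.0]]
wrist 297.3186396354542 297.3186396354542 252.28682091460794 188.66883165422252 [[1.0, -0.0, -0.001, -550.898], [0.0, -0.97, 0.242, -25.885], [-0.001, -0.242, -0.97, 390.69], [0.0, 0.0, 0.0, 1.0]]
8.0 {'clock': 0.15, 'joints': array([-6.65869708e-02,  3.00323816e-01,  1.52143221e+00, -3.00895647e-05,
        1.32071438e+00, -6.66137347e-02]), 'qd': array([-2.32510863e-03, -2.50838637e-03, -3.20313229e-03, -1.08698606e-05,
       -8.83532726e-04, -3.59186422e-04]), 'effort': array([-2.50185103e-04, -5.31960297e+01, -3.52822959e+01,  7.07691838e-02,
        2.35654798e-02, -3.66386917e-05]), 'eef_pos': array([5.49804431e+02, 9.60054109e-03, 2.13030103e+02]), 'eef_rot': array([-3.14071491e+00, -2.93447340e-05,  1.57083054e+00]), 'wrist_force': array([-0.31592879, -0.23175567, -0.12434767]), 'moment': array([-0.01517231,  0.03242402,  0.02124553]), 'finger_force': 0.0, 'finger_gap': 94.10652811292468}
```

View pictures.

View pics/scene0.png

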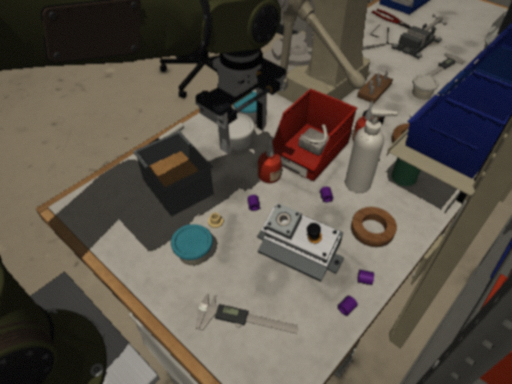

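View pics/side0.png

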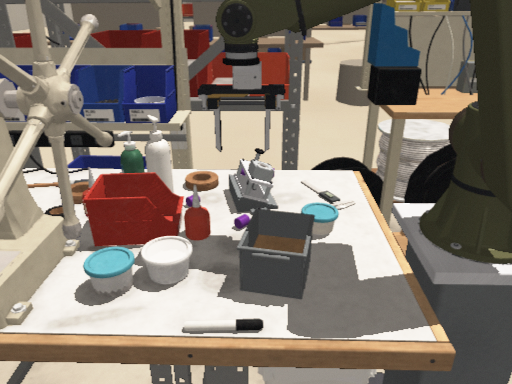

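View pics/wrist0.png

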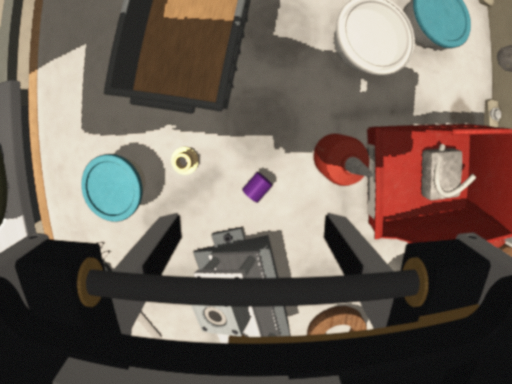

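Run:
```python
import cv2,numpy as np
s=cv2.imread("pics/scene0.png")[195:285,245:355];d=cv2.imread("pics/side0.png")[135:225,215:295];w=cv2.imread("pics/wrist0.png")[215:345,180:300]
f=lambda i,k:cv2.resize(i,None,fx=k,fy=k,interpolation=cv2.INTER_CUBIC)
m=np.zeros((600,800,3),np.uint8)
for i,k,x,y in((s,4,0,0),(d,4,440,0),(w,1.7,0,370)):
    q=f(i,k);m[y:y+q.shape[0],x:x+q.shape[1]]=q
cv2.imwrite("pics/m1.png",m)
```

```text
(no output)
```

View pics/m1.png

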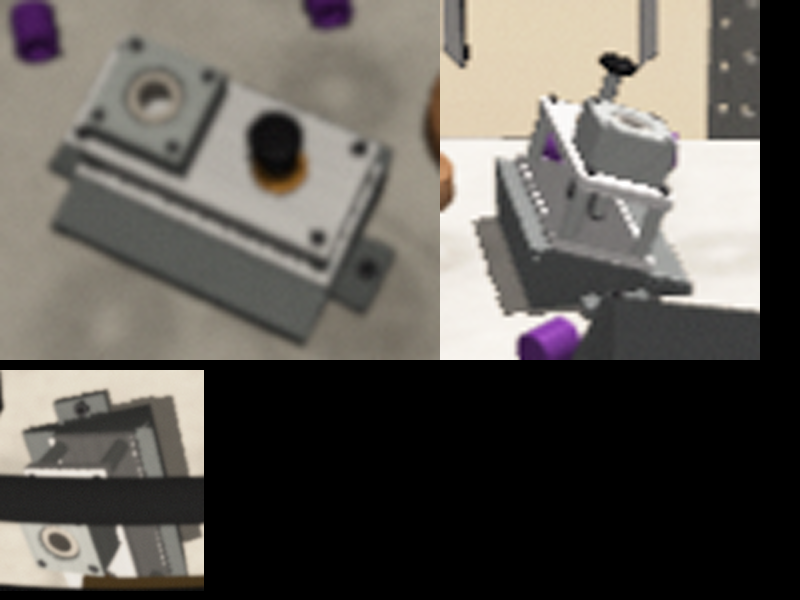

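Scene view: nest block with the steel bush ring at about (284,219), black plunger cap at (314,229), tote about (175,170), flanged bush (216,219), teal lidded tub (193,242), red oil can (270,167). Candidates for the bush: purple cylinders at (253,202), (326,194), (366,277), (347,305), the brass flange bush (216,219) and the ring in the nest block (284,219). The description picks the ring in the block, and the crop confirms it: a steel ring seated in the square block, next to the black cap on its brass guide.

```bash
cat > h.py <<'E'
import numpy as np,cv2,pickle
def ray(c,p,fish=False):
    x=np.array([(p[0]-c["cx"])/c["fx"],(p[1]-c["cy"])/c["fy"]])
    if fish:
        r=np.hypot(*x); d=np.array([*(x/r*np.sin(r)),np.cos(r)])
    else: d=np.array([*x,1.])
    M=np.array(c["world_to_cam"]);R=M[:3,:3]
    o=-R.T@M[:3,3];d=R.T@d
    return o,d/np.linalg.norm(d)
def tri(rs):
    A=sum(np.eye(3)-np.outer(d,d) for o,d in rs);b=sum((np.eye(3)-np.outer(d,d))@o for o,d in rs)
    p=np.linalg.solve(A,b)
    return p,[np.linalg.norm((np.eye(3)-np.outer(d,d))@(p-o)) for o,d in rs]
def plane(r,z): return r[0]+r[1]*(z-r[0][2])/r[1][2]
E
python3 - <<'E'
from h import *
d=pickle.load(open("c0.pkl","rb"));S,D,W=d["scene"],d["side"],d["wrist"]
# cap mask
for n,(x0,y0,x1,y1) in (("scene",(300,218,328,246)),("side",(250,143,270,160))):
    g=d[n]["image"][y0:y1,x0:x1].max(2)
    m=(g<50).astype(np.uint8);k,l,st,ce=cv2.connectedComponentsWithStats(m)
    print(n,[(st[i].tolist(),(ce[i]+[x0,y0]).round(1).tolist()) for i in range(1,k) if st[i][4]>15])
b,e=tri([ray(S,(283.8,218.8)),ray(D,(266,164.6)),ray(W,(215.3,315.6),True)]);print("bore",b.round(1),np.round(e,1))
p,e=tri([ray(S,(313.8,229)),ray(D,(259.3,151))]);print("cap",p.round(1),np.round(e,1))
print("dist",np.linalg.norm(b-p),(p-b))
f=lambda i,k:cv2.resize(i,None,fx=k,fy=k,interpolation=cv2.INTER_CUBIC)
s=S["image"][125:215,130:220,::-1];t=D["image"][200:300,230:320,::-1]
cv2.imwrite("pics/m2.png",cv2.convertScaleAbs(np.hstack([np.pad(f(s,4),((0,40),(0,0),(0,0))),f(t,4)]),alpha=1.8))
E
```

```text
scene [([8, 6, 12, 16, 159], [313.5, 231.2])]
side [([5, 6, 9, 5, 27], [259.0, 151.1])]
bore [ 503.3 -151.   110.3] [2.6 7.2 5. ]
cap [ 515.9 -217.2  125.1] [1.3 1.3]
dist 68.9055658181925 [ 12.62215395 -66.11496507  14.74685132]
```

View pics/m2.png

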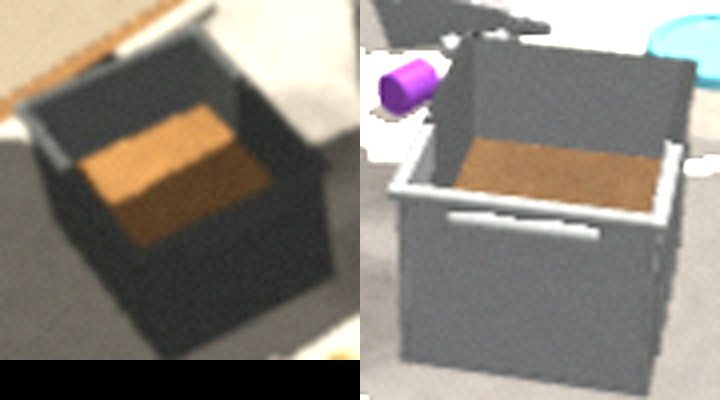

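Run:
```python
from h import *
d=pickle.load(open("c0.pkl","rb"));S,D,W=d["scene"],d["side"],d["wrist"]
b=plane(ray(S,(283.8,219)),109.9);print("bush scene",b.round(1), "side",plane(ray(D,(266,164.6)),109.9).round(1),"wrist",plane(ray(W,(215.3,315.6),1),109.9).round(1))
p=plane(ray(S,(313.9,230.2)),130.6);print("cap scene",p.round(1),"side",plane(ray(D,(259.2,150.8)),130.6).round(1))
for q in (b,p): 
    for n in("side","scene"):
        c=d[n];v=(c["world_to_cam"]@[*q,1])[:3];print(n,(v[0]/v[2]*c["fx"]+c["cx"]).round(1),(v[1]/v[2]*c["fy"]+c["cy"]).round(1))
# yaw: p-b = 22*(-sin20*ex)+(-68)ey
v=(p-b)[:2];a0=np.arctan2(-68,-22*np.sin(np.radians(20)));print("yaw",np.degrees(np.arctan2(v[1],v[0])-a0),"len",np.linalg.norm(v),"exp",np.hypot(68,7.52))
# tote rim corners (outer), plane z=100
for n,c,off,pts in(("scene",S,(130,125),[(212,10),(18,106)]),("side",D,(230,200),[(32,192),(308,222),(327,58)])):
    for q in pts: print(n,plane(ray(c,(q[0]/4+off[0]-.4,q[1]/4+off[1]-.4)),100).round(1)[:2])
# bottom corners scene z=0, side
for q in [(170,358),(330,272)]: print("bot scene",plane(ray(S,(q[0]/4+129.6,q[1]/4+124.6)),0).round(1)[:2])
for q in [(42,362),(290,395)]: print("bot side",plane(ray(D,(q[0]/4+229.6,q[1]/4+199.6)),0).round(1)[:2])
# separator corners: triangulate
A=[(205,103),(275,185),(140,248),(78,158)]
B=[(112,140),(300,160)]
for q in A: print("sepS",[plane(ray(S,(q[0]/4+129.6,q[1]/4+124.6)),z).round(0)[:2].tolist() for z in(40,60)])
for q in B: print("sepD",[plane(ray(D,(q[0]/4+229.6,q[1]/4+199.6)),z).round(0)[:2].tolist() for z in(40,60)])
```

```text
bush scene [ 506.2 -151.1  109.9] side [ 496.1 -151.7  109.9] wrist [ 508.3 -150.1  109.9]
cap scene [ 511.7 -221.1  130.6] side [ 514.9 -201.4  130.6]
side 262.2 164.7
scene 283.8 219.0
side 260.5 148.4
scene 313.9 230.2
yaw 10.748541085073617 len 70.22491946933897 exp 68.41454816046073
scene [563.9 230.5]
scene [427.7 248.9]
side [547.5 233. ]
side [424.5 254. ]
side [401.2 102.3]
bot scene [405.9 106.3]
bot scene [517.6  85.5]
bot side [544.9 227.9]
bot side [427.4 248.8]
sepS [[541.0, 224.0], [529.0, 205.0]]
sepS [[522.0, 135.0], [510.0, 119.0]]
sepS [[432.0, 156.0], [422.0, 139.0]]
sepS [[454.0, 244.0], [444.0, 225.0]]
sepD [[514.0, 88.0], [513.0, 121.0]]
sepD [[413.0, 106.0], [416.0, 138.0]]
```

The triangulated heights and the 68 mm spacing fit: bush (507,−151,110), cap (512,−220,131), nest yaw about 10.7°. Tote centre is about (474,167), yaw about −10°, with the separator near z = 40.

Request:
jog_arm --commands '[{"az":-0.36,"gripper":1},{"az":-0.36,"gripper":1},{"az":-0.36,"gripper":1},{"ax":-0.7,"gripper":1},{"ax":-0.7,"gripper":1},{"ax":-0.6,"gripper":1},{"gripper":1}]' --squeeze 20

```text
schema error: expected keys dx, dy, dz, ax, ay, az, gripper
```

```bash
cat > g.py <<'E'
from h import *
from cell import manip,cams,job
from scipy.spatial.transform import Rotation as Ro
def nestR(yaw): return (Ro.from_euler("z",yaw,degrees=True)*Ro.from_euler("y",-20,degrees=True)).as_matrix()
def toolR(yaw):
    N=nestR(yaw); return np.c_[N[:,1],N[:,0],-N[:,2]]
def go(target,R):  # TCP target
    s=manip.read_state();C=Ro.from_euler("xyz",s["eef_rot"]).as_matrix()
    rv=Ro.from_matrix(C.T@R).as_rotvec(degrees=True)/10
    print("clock",round(s["clock"],2),"pos",s["eef_pos"].round(1),"F",s["wrist_force"].round(1),"gap",round(s["finger_gap"],1))
    print("turn",rv.round(3),"then shift",(R.T@(target-s["eef_pos"])/40).round(3))
E
python3 - <<'E'
from g import *
R=toolR(10.7);nz=-R[:,2]
cap=np.array([512,-219.5,130.6])
go(cap+nz*(25+8),R)
E
```

```text
clock 0.15 pos [549.8   0.  213. ] F [-0.3 -0.2 -0.1] gap 94.1
turn [-1.999  0.186 -1.059] then shift [-5.217 -2.535  0.445]
```

Request:
jog_arm --commands '[{"dx":0,"dy":0,"dz":0,"ax":0,"ay":0,"az":-0.5,"gripper":1},{"dx":0,"dy":0,"dz":0,"ax":0,"ay":0,"az":-0.57,"gripper":1},{"dx":0,"dy":0,"dz":0,"ax":-0.7,"ay":0,"az":0,"gripper":1},{"dx":0,"dy":0,"dz":0,"ax":-0.7,"ay":0,"az":0,"gripper":1},{"dx":0,"dy":0,"dz":0,"ax":-0.6,"ay":0,"az":0,"gripper":1},{"dx":0,"dy":0,"dz":0,"ax":0,"ay":0,"az":0,"gripper":1}]' --squeeze 20

```text
clock: 0.9
eef_pos: [549.1, -0.2, 213.3]
eef_rot: [2.793, -0.0, 1.757]
wrist_force: [-0.5, -0.0, -0.2]
finger_gap: 37.5
finger_force: 0.0
```

Run:
```python
from g import *
R=toolR(10.7);nz=-R[:,2]
go(np.array([512,-219.5,130.6])+nz*(25+8),R)
```

```text
clock 0.9 pos [ 5.491e+02 -2.000e-01  2.133e+02] F [-0.5 -0.  -0.2] gap 37.5
turn [-0.005  0.    -0.003] then shift [-5.216 -2.521  0.459]
```

Request:
jog_arm --commands '[{"dx":-0.75,"dy":-0.36,"dz":0,"ax":0,"ay":0,"az":0,"gripper":1},{"dx":-0.75,"dy":-0.36,"dz":0,"ax":0,"ay":0,"az":0,"gripper":1},{"dx":-0.75,"dy":-0.36,"dz":0,"ax":0,"ay":0,"az":0,"gripper":1},{"dx":-0.75,"dy":-0.36,"dz":0,"ax":0,"ay":0,"az":0,"gripper":1},{"dx":-0.75,"dy":-0.36,"dz":0,"ax":0,"ay":0,"az":0,"gripper":1},{"dx":-0.75,"dy":-0.36,"dz":0,"ax":0,"ay":0,"az":0,"gripper":1},{"dx":-0.72,"dy":-0.36,"dz":0,"ax":0,"ay":0,"az":0,"gripper":1},{"dx":0,"dy":0,"dz":0.4,"ax":0,"ay":0,"az":0,"gripper":1},{"dx":0,"dy":0,"dz":0,"ax":0,"ay":0,"az":0,"gripper":1}]'

```text
clock: 2.02
eef_pos: [501.1, -221.0, 162.5]
eef_rot: [2.795, -0.003, 1.758]
wrist_force: [-0.1, -0.5, -0.6]
finger_gap: 0.7
finger_force: 0.0
```

Run:
```python
from g import *
R=toolR(10.7);nz=-R[:,2]
go(np.array([512,-219.5,130.6])+nz*(25+8),R)
ims=[];d={}
for n in("scene","side","wrist"):
    d[n]=cams.camera(n)
pickle.dump(d,open("c1.pkl","wb"))
f=lambda i,k:cv2.resize(i,None,fx=k,fy=k,interpolation=cv2.INTER_CUBIC)
m=np.zeros((600,800,3),np.uint8)
for i,k,x,y in((d["scene"]["image"][165:265,245:345],3.2,0,0),(d["side"]["image"][90:190,215:315],3.2,330,0),(d["wrist"]["image"][100:384,:],1,0,321)):
    q=f(i,k)[:,:,::-1][:600-y];m[y:y+q.shape[0],x:x+q.shape[1]]=q
cv2.imwrite("pics/m3.png",m)
```

```text
clock 2.02 pos [ 501.1 -221.   162.5] F [-0.1 -0.5 -0.6] gap 0.7
turn [-0.016 -0.015 -0.001] then shift [-0.015 -0.015  0.019]
```

View pics/m3.png

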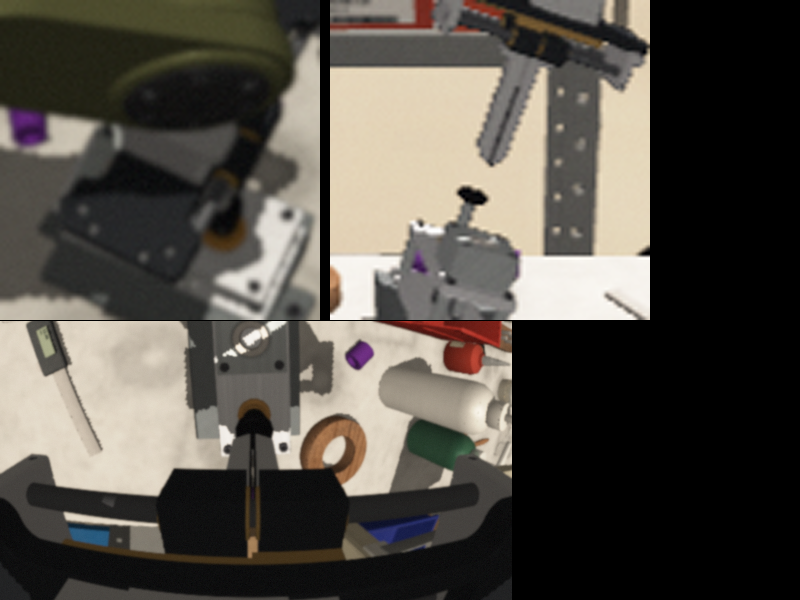

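Run:
```python
from g import *
d=pickle.load(open("c1.pkl","rb"));W=d["wrist"]
w=W["image"][90:260,170:340,::-1]
cv2.imwrite("pics/w1.png",cv2.resize(w,None,fx=3.5,fy=3.5,interpolation=cv2.INTER_CUBIC))
```

```text
(no output)
```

View pics/w1.png

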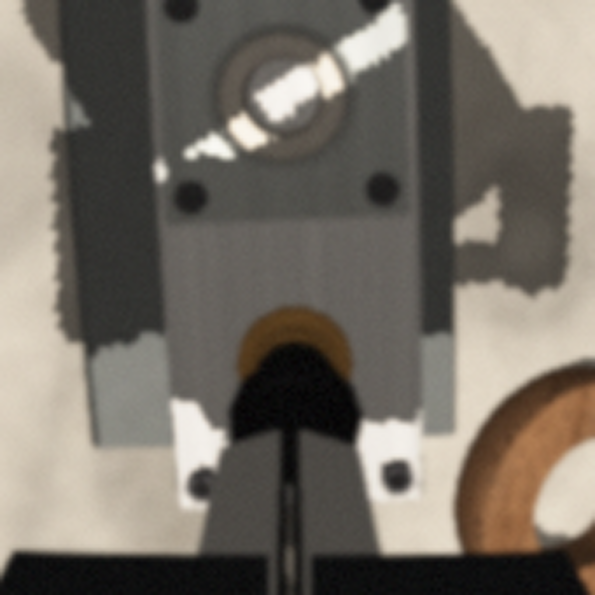

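Run:
```python
from g import *
d=pickle.load(open("c1.pkl","rb"));W=d["wrist"]
px=lambda q:(170+q[0]/3.5-.36,90+q[1]/3.5-.36)
yaw=13.
for it in range(3):
    N=nestR(yaw);nz=N[:,2]
    def onp(q,p0):
        o,u=ray(W,px(q),True);return o+u*((p0-o)@nz)/(u@nz)
    b=plane(ray(W,px((284,94)),True),109.9)
    s1,s2=[onp(q,b+2*nz) for q in((191,197),(382,189))]
    t1,t2=[onp(q,b-30*nz) for q in((201,483),(397,475))]
    f=lambda v:np.degrees(np.arctan2(v[1],v[0]))
    y1=f(s2-s1);y2=f(t2-t1);m=(t1+t2)/2-(s1+s2)/2+32*nz;y3=f(m)+90
    print(b.round(1),"yaws",y1,y2,y3,np.linalg.norm(s2-s1),np.linalg.norm(t2-t1));yaw=np.mean([y1,y2,y3])
    N=nestR(yaw);org=b-N@[0,34,84];print("org",org.round(1),"cap",(org+N@[0,-34,106]).round(1))
    print("screw mids nest",(N.T@((s1+s2)/2-org)).round(1),(N.T@((t1+t2)/2-org)).round(1))
R=toolR(yaw);go(org+N@[0,-34,106+33],R)
```

```text
[ 508.  -149.7  109.9] yaws 13.31150852293614 13.39697509024018 13.165125866831744 41.92692113836734 52.69839300047262
org [ 543.8 -176.2   31. ] cap [ 516.3 -217.6  130.6]
screw mids nest [-0.4 12.4 86. ] [ -0.5 -67.7  54.2]
[ 508.  -149.7  109.9] yaws 13.311540545231335 13.397153120677412 13.19856128149354 41.933850883759874 52.73437855115021
org [ 543.8 -176.2   31. ] cap [ 516.4 -217.6  130.6]
screw mids nest [-0.4 12.4 86. ] [ -0.5 -67.8  54. ]
[ 508.  -149.7  109.9] yaws 13.311540654727354 13.397155857722007 13.199852642981938 41.934117736343204 52.73576577187753
org [ 543.8 -176.2   31. ] cap [ 516.4 -217.6  130.6]
screw mids nest [-0.4 12.4 86. ] [ -0.5 -67.8  54. ]
clock 2.17 pos [ 501.4 -221.   164.2] F [-0.3  0.5 -0.3] gap 0.3
turn [-0.002  0.085 -0.238] then shift [-0.003  0.072  0.096]
```

Request:
jog_arm --commands '[{"dx":0,"dy":0,"dz":0,"ax":0,"ay":0.085,"az":-0.238,"gripper":1},{"dx":0,"dy":0.07,"dz":0.1,"ax":0,"ay":0,"az":0,"gripper":1},{"dx":0,"dy":0,"dz":0.25,"ax":0,"ay":0,"az":0,"gripper":1},{"dx":0,"dy":0,"dz":0.25,"ax":0,"ay":0,"az":0,"gripper":1},{"dx":0,"dy":0,"dz":0,"ax":0,"ay":0,"az":0,"gripper":1}]'

```text
clock: 2.8
eef_pos: [511.4, -218.8, 141.2]
eef_rot: [2.794, -0.001, 1.802]
wrist_force: [0.3, 0.2, 0.3]
finger_gap: 0.6
finger_force: 0.0
```

Run:
```python
from g import *
R=toolR(13.3);N=nestR(13.3);org=np.array([543.8,-176.2,31])
go(org+N@[0,-34,106+8],R)
```

```text
clock 2.8 pos [ 511.4 -218.8  141.2] F [0.3 0.2 0.3] gap 0.6
turn [-0.008 -0.004 -0.009] then shift [0.001 0.028 0.091]
```

Request:
jog_arm --commands '[{"dx":0,"dy":0.03,"dz":0.12,"ax":0,"ay":0,"az":0,"gripper":1},{"dx":0,"dy":0,"dz":0.12,"ax":0,"ay":0,"az":0,"gripper":1},{"dx":0,"dy":0,"dz":0.12,"ax":0,"ay":0,"az":0,"gripper":1},{"dx":0,"dy":0,"dz":0.1,"ax":0,"ay":0,"az":0,"gripper":1},{"dx":0,"dy":0,"dz":0.1,"ax":0,"ay":0,"az":0,"gripper":1},{"dx":0,"dy":0,"dz":0,"ax":0,"ay":0,"az":0,"gripper":1}]'

```text
clock: 3.55
eef_pos: [520.4, -217.4, 121.8]
eef_rot: [2.792, 0.001, 1.802]
wrist_force: [-1.5, -0.3, 3.7]
finger_gap: 0.6
finger_force: 1.9
```

Run:
```python
from g import *
R=toolR(13.3);N=nestR(13.3);org=np.array([543.8,-176.2,31])
go(org+N@[0,-34,106+8],R)
```

```text
clock 3.55 pos [ 520.4 -217.4  121.8] F [-1.5 -0.3  3.7] gap 0.6
turn [ 0.002  0.006 -0.006] then shift [ 0.017 -0.018 -0.44 ]
```

Request:
jog_arm --commands '[{"dx":0,"dy":0,"dz":0.04,"ax":0,"ay":0,"az":0,"gripper":1},{"dx":0,"dy":0,"dz":0.04,"ax":0,"ay":0,"az":0,"gripper":1},{"dx":0,"dy":0,"dz":0.03,"ax":0,"ay":0,"az":0,"gripper":1},{"dx":0,"dy":0,"dz":0,"ax":0,"ay":0,"az":0,"gripper":1}]'

```text
clock: 4.05
eef_pos: [521.8, -217.0, 117.6]
eef_rot: [2.792, 0.001, 1.802]
wrist_force: [-1.4, -0.6, 4.3]
finger_gap: 0.3
finger_force: 2.6
```

Travel is about 22 mm and the force is still soft. I'll continue in small steps.

Request:
jog_arm --commands '[{"dx":0,"dy":0,"dz":0.025,"ax":0,"ay":0,"az":0,"gripper":1},{"dx":0,"dy":0,"dz":0,"ax":0,"ay":0,"az":0,"gripper":1}]'

```text
clock: 4.3
eef_pos: [522.1, -216.9, 116.8]
eef_rot: [2.792, 0.001, 1.802]
wrist_force: [-2.3, -0.8, 5.8]
finger_gap: 0.3
finger_force: 2.6
```

Request:
jog_arm --commands '[{"dx":0,"dy":0,"dz":0.025,"ax":0,"ay":0,"az":0,"gripper":1},{"dx":0,"dy":0,"dz":0,"ax":0,"ay":0,"az":0,"gripper":1}]'

```text
clock: 4.55
eef_pos: [522.4, -216.9, 116.1]
eef_rot: [2.792, 0.001, 1.802]
wrist_force: [-5.2, 0.0, 8.9]
finger_gap: 0.3
finger_force: 4.9
```

Request:
jog_arm --commands '[{"dx":0,"dy":0,"dz":0.02,"ax":0,"ay":0,"az":0,"gripper":1},{"dx":0,"dy":0,"dz":0,"ax":0,"ay":0,"az":0,"gripper":1}]'

```text
clock: 4.8
eef_pos: [522.5, -216.9, 115.8]
eef_rot: [2.792, 0.001, 1.802]
wrist_force: [-10.8, 1.1, 15.7]
finger_gap: 0.5
finger_force: 9.3
```

Request:
jog_arm --commands '[{"dx":0,"dy":0,"dz":0.02,"ax":0,"ay":0,"az":0,"gripper":1},{"dx":0,"dy":0,"dz":0,"ax":0,"ay":0,"az":0,"gripper":1}]'

```text
clock: 5.05
eef_pos: [522.7, -216.9, 115.6]
eef_rot: [2.792, 0.001, 1.802]
wrist_force: [-16.4, 1.3, 23.3]
finger_gap: 0.5
finger_force: 13.6
```

The stop is felt: 28 N with almost no motion. Backing off now.

Request:
jog_arm --commands '[{"dx":0,"dy":0,"dz":-0.15,"ax":0,"ay":0,"az":0,"gripper":1},{"dx":0,"dy":0,"dz":-0.2,"ax":0,"ay":0,"az":0,"gripper":1},{"dx":0,"dy":0,"dz":-0.3,"ax":0,"ay":0,"az":0,"gripper":1},{"dx":0,"dy":0,"dz":-0.6,"ax":0,"ay":0,"az":0,"gripper":1},{"dx":0,"dy":0,"dz":-0.6,"ax":0,"ay":0,"az":0,"gripper":0.2},{"dx":0,"dy":0,"dz":-0.4,"ax":0,"ay":0,"az":0,"gripper":0.2},{"dx":0,"dy":0,"dz":0,"ax":0,"ay":0,"az":0,"gripper":0.2}]'

```text
clock: 5.92
eef_pos: [492.9, -223.9, 199.6]
eef_rot: [2.792, 0.001, 1.801]
wrist_force: [-0.9, 0.5, 0.1]
finger_gap: 27.2
finger_force: 0.0
```

Run:
```python
from g import *
R=toolR(13.3);N=nestR(13.3);org=np.array([543.8,-176.2,31])
go(org+N@[0,34,88+8+40],R)
d={n:cams.camera(n) for n in("side","wrist")}
f=lambda i,k:cv2.resize(i,None,fx=k,fy=k,interpolation=cv2.INTER_CUBIC)[:,:,::-1]
a=f(d["side"]["image"][120:220,215:295],4);b=f(d["wrist"]["image"][60:260,170:340],2.4)
m=np.zeros((500,800,3),np.uint8);m[:400,:320]=a;m[:480,330:738]=b
cv2.imwrite("pics/m4.png",m);pickle.dump(d,open("c2.pkl","wb"))
```

```text
clock 5.92 pos [ 492.9 -223.9  199.6] F [-0.9  0.5  0.1] gap 27.2
turn [ 0.005  0.01  -0.006] then shift [ 1.718 -0.019  1.078]
```

View pics/m4.png

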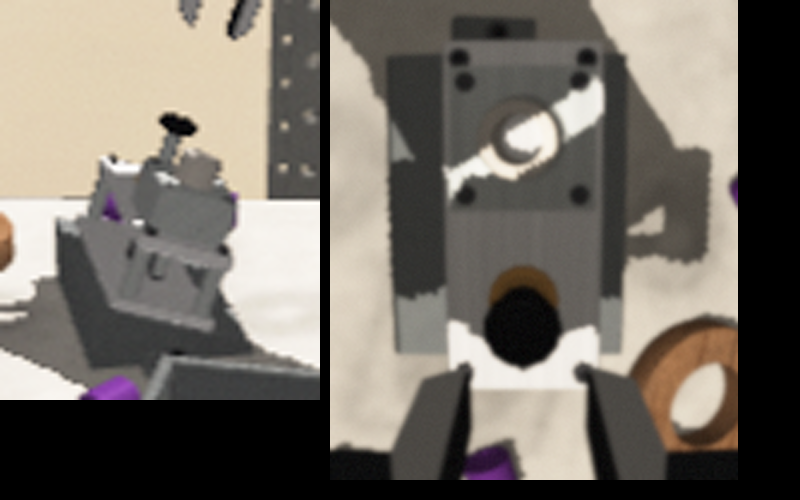

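Side view: the bush stands up out of the block at crop (200,167). The cap is back up at (177,123), and the wrist view is aligned. Moving over the bush.

Request:
jog_arm --commands '[{"dx":0.6,"dy":0,"dz":0,"ax":0,"ay":0,"az":0,"gripper":0.3},{"dx":0.6,"dy":0,"dz":0,"ax":0,"ay":0,"az":0,"gripper":0.3},{"dx":0.52,"dy":-0.02,"dz":0,"ax":0,"ay":0,"az":0,"gripper":0.3},{"dx":0,"dy":0,"dz":0.5,"ax":0,"ay":0,"az":0,"gripper":0.3},{"dx":0,"dy":0,"dz":0.3,"ax":0,"ay":0,"az":0,"gripper":0.3},{"dx":0,"dy":0,"dz":0,"ax":0,"ay":0,"az":0,"gripper":0.3}]'

```text
clock: 6.78
eef_pos: [486.8, -154.1, 167.4]
eef_rot: [2.794, -0.001, 1.802]
wrist_force: [0.3, -0.3, 0.2]
finger_gap: 65.4
finger_force: 0.0
```

Run:
```python
from g import *
R=toolR(13.3);N=nestR(13.3);org=np.array([543.8,-176.2,31])
go(org+N@[0,34,97],R)
W=cams.camera("wrist");cv2.imwrite("pics/w3.png",cv2.resize(W["image"][90:330,130:380,::-1],None,fx=2.4,fy=2.4,interpolation=cv2.INTER_CUBIC))
```

```text
clock 6.78 pos [ 486.8 -154.1  167.4] F [ 0.3 -0.3  0.2] gap 65.4
turn [-0.009 -0.004 -0.008] then shift [-0.016  0.017  1.209]
```

View pics/w3.png

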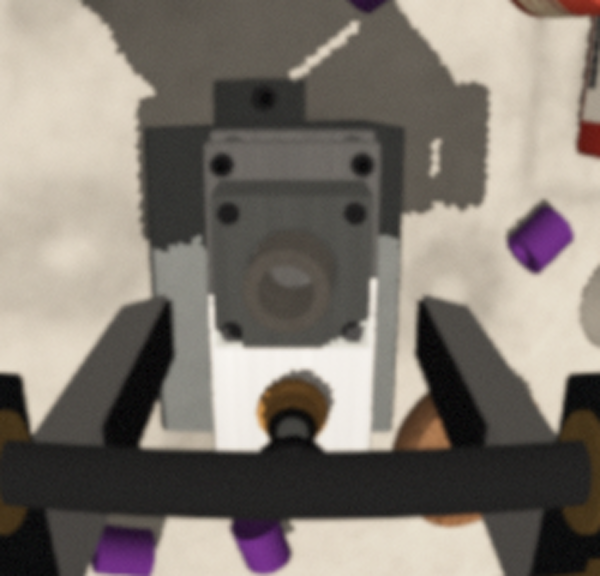

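Bush ring at crop (288,288), about 1.5 mm left of the finger midline, so I'll correct slightly and descend.

Request:
jog_arm --commands '[{"dx":-0.016,"dy":-0.03,"dz":0.4,"ax":0,"ay":0,"az":0,"gripper":0.35},{"dx":0,"dy":0,"dz":0.4,"ax":0,"ay":0,"az":0,"gripper":0.4},{"dx":0,"dy":0,"dz":0.25,"ax":0,"ay":0,"az":0,"gripper":0.45},{"dx":0,"dy":0,"dz":0.12,"ax":0,"ay":0,"az":0,"gripper":0.5},{"dx":0,"dy":0,"dz":0,"ax":0,"ay":0,"az":0,"gripper":0.5}]'

```text
clock: 7.45
eef_pos: [501.7, -151.5, 123.8]
eef_rot: [2.793, -0.0, 1.802]
wrist_force: [-0.1, -0.2, -0.8]
finger_gap: 46.8
finger_force: 0.0
```

Request:
jog_arm --commands '[{"dx":0,"dy":0,"dz":0,"ax":0,"ay":0,"az":0,"gripper":0.6},{"dx":0,"dy":0,"dz":0,"ax":0,"ay":0,"az":0,"gripper":0.66},{"dx":0,"dy":0,"dz":0,"ax":0,"ay":0,"az":0,"gripper":0.7},{"dx":0,"dy":0,"dz":0,"ax":0,"ay":0,"az":0,"gripper":0.8},{"dx":0,"dy":0,"dz":0,"ax":0,"ay":0,"az":0,"gripper":0.9},{"dx":0,"dy":0,"dz":0,"ax":0,"ay":0,"az":0,"gripper":0.9}]' --squeeze 15

```text
clock: 8.2
eef_pos: [501.7, -151.6, 124.0]
eef_rot: [2.793, 0.0, 1.802]
wrist_force: [-2.7, 0.4, 1.0]
finger_gap: 27.6
finger_force: 15.0
```

Run:
```python
from g import *
R=toolR(13.3);N=nestR(13.3);org=np.array([543.8,-176.2,31])
go(org+N@[0,34,97],R)
print(manip.read_state()["finger_force"])
```

```text
clock 8.2 pos [ 501.7 -151.6  124. ] F [-2.7  0.4  1. ] gap 27.6
turn [-0.     0.004 -0.007] then shift [0.01  0.035 0.063]
14.975299419311341
```

Gripped (27.6 mm, 15 N). Drawing out along the axis.

Request:
jog_arm --commands '[{"dx":0,"dy":0,"dz":0,"ax":0,"ay":0,"az":0,"gripper":0.95},{"dx":0,"dy":0,"dz":-0.1,"ax":0,"ay":0,"az":0,"gripper":0.95},{"dx":0,"dy":0,"dz":-0.15,"ax":0,"ay":0,"az":0,"gripper":0.95},{"dx":0,"dy":0,"dz":-0.2,"ax":0,"ay":0,"az":0,"gripper":0.95},{"dx":0,"dy":0,"dz":-0.4,"ax":0,"ay":0,"az":0,"gripper":0.95},{"dx":0,"dy":0,"dz":-0.6,"ax":0,"ay":0,"az":0,"gripper":0.95},{"dx":0,"dy":0,"dz":-0.6,"ax":0,"ay":0,"az":0,"gripper":0.95},{"dx":0,"dy":0,"dz":0,"ax":0,"ay":0,"az":0,"gripper":0.95}]' --squeeze 25

```text
clock: 9.2
eef_pos: [474.6, -158.5, 203.2]
eef_rot: [2.79, 0.003, 1.801]
wrist_force: [-0.1, -0.0, -1.7]
finger_gap: 27.1
finger_force: 24.9
```

Run:
```python
from g import *
W=cams.camera("wrist");cv2.imwrite("pics/w4.png",cv2.resize(W["image"][90:330,130:380,::-1],None,fx=2.4,fy=2.4,interpolation=cv2.INTER_CUBIC))
a=np.radians(-10)
R=np.c_[[-np.sin(a),np.cos(a),0],[np.cos(a),np.sin(a),0],[0,0,-1]]
go(np.array([474,167,200]),R)
```

```text
clock 9.25 pos [ 474.4 -158.2  201.8] F [-0.5 -0.2 -1.3] gap 27.4
turn [ 1.981 -0.398  2.298] then shift [ 8.004 -1.422  0.045]
```

View pics/w4.png

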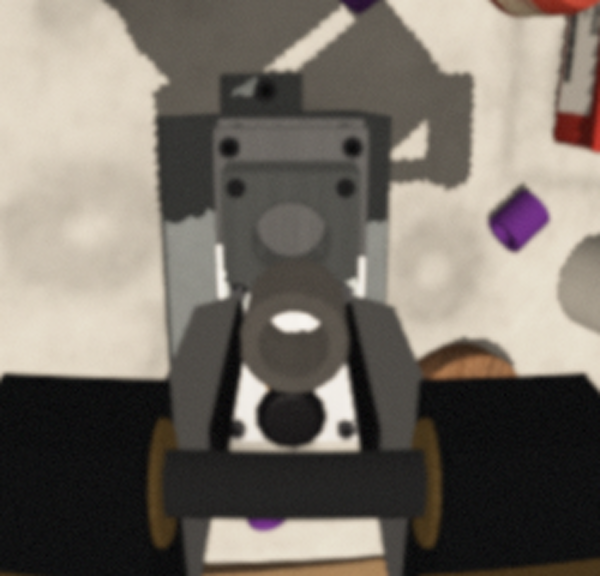

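Wrist view: the bush is held between the pads at crop (295,345), and the bore at (290,230) is empty. Now upright and across to the tote.

Request:
jog_arm --commands '[{"dx":0,"dy":0,"dz":0,"ax":0.4,"ay":-0.08,"az":0.46,"gripper":0.95},{"dx":0,"dy":0,"dz":0,"ax":0.4,"ay":-0.08,"az":0.46,"gripper":0.95},{"dx":0,"dy":0,"dz":0,"ax":0.4,"ay":-0.08,"az":0.46,"gripper":0.95},{"dx":0,"dy":0,"dz":0,"ax":0.4,"ay":-0.08,"az":0.46,"gripper":0.95},{"dx":0,"dy":0,"dz":0,"ax":0.38,"ay":-0.08,"az":0.46,"gripper":0.95},{"dx":0.5,"dy":-0.1,"dz":0,"ax":0,"ay":0,"az":0,"gripper":0.95},{"dx":0.7,"dy":-0.12,"dz":0,"ax":0,"ay":0,"az":0,"gripper":0.95},{"dx":0.7,"dy":-0.12,"dz":0,"ax":0,"ay":0,"az":0,"gripper":0.95},{"dx":0.7,"dy":-0.12,"dz":0,"ax":0,"ay":0,"az":0,"gripper":0.95},{"dx":0.7,"dy":-0.12,"dz":0,"ax":0,"ay":0,"az":0,"gripper":0.95}]'

```text
clock: 10.5
eef_pos: [474.2, -22.8, 200.0]
eef_rot: [-3.139, 0.0, 1.397]
wrist_force: [0.8, 0.1, -0.8]
finger_gap: 27.1
finger_force: 24.9
```

Request:
jog_arm --commands '[{"dx":0.7,"dy":-0.12,"dz":0,"ax":0,"ay":0,"az":0,"gripper":0.95},{"dx":0.7,"dy":-0.12,"dz":0,"ax":0,"ay":0,"az":0,"gripper":0.95},{"dx":0.7,"dy":-0.12,"dz":0,"ax":0,"ay":0,"az":0,"gripper":0.95},{"dx":0.7,"dy":-0.12,"dz":0,"ax":0,"ay":0,"az":0,"gripper":0.95},{"dx":0.7,"dy":-0.12,"dz":0,"ax":0,"ay":0,"az":0,"gripper":0.95},{"dx":0.6,"dy":-0.12,"dz":0,"ax":0,"ay":0,"az":0,"gripper":0.95},{"dx":0.4,"dy":-0.1,"dz":0,"ax":0,"ay":0,"az":0,"gripper":0.95},{"dx":0,"dy":0,"dz":0,"ax":0,"ay":0,"az":0,"gripper":0.95}]'

```text
clock: 11.5
eef_pos: [473.2, 159.6, 200.5]
eef_rot: [-3.139, 0.0, 1.398]
wrist_force: [0.2, -0.1, -2.2]
finger_gap: 27.4
finger_force: 24.9
```

Run:
```python
from g import *
a=np.radians(-10)
R=np.c_[[-np.sin(a),np.cos(a),0],[np.cos(a),np.sin(a),0],[0,0,-1]]
go(np.array([474,167,100]),R)
W=cams.camera("wrist");pickle.dump(W,open("c4.pkl","wb"))
# separator brown mask in wrist view
h=cv2.cvtColor(W["image"],cv2.COLOR_RGB2HSV)
m=cv2.inRange(h,(5,90,30),(20,255,255));m=cv2.morphologyEx(m,cv2.MORPH_OPEN,np.ones((5,5)))
k,l,st,ce=cv2.connectedComponentsWithStats(m)
for i in range(1,k):
    if st[i][4]>400: print(st[i],ce[i].round(0))
```

```text
clock 11.5 pos [473.2 159.6 200.5] F [ 0.2 -0.1 -2.2] gap 27.4
turn [-0.012  0.003  0.008] then shift [ 0.187 -0.012  2.513]
[  45    0  467  271 8085] [224.  59.]
[ 204  111   99  110 9529] [252. 161.]
[191 264  13  55 477] [196. 292.]
[302 264  13  55 478] [309. 291.]
[ 103  321  289   23 2756] [260. 334.]
```

Request:
jog_arm --commands '[{"dx":0.19,"dy":0,"dz":0.3,"ax":0,"ay":0,"az":0,"gripper":0.95},{"dx":0,"dy":0,"dz":0.5,"ax":0,"ay":0,"az":0,"gripper":0.95},{"dx":0,"dy":0,"dz":0.5,"ax":0,"ay":0,"az":0,"gripper":0.95},{"dx":0,"dy":0,"dz":0.5,"ax":0,"ay":0,"az":0,"gripper":0.95},{"dx":0,"dy":0,"dz":0.5,"ax":0,"ay":0,"az":0,"gripper":0.95},{"dx":0,"dy":0,"dz":0.3,"ax":0,"ay":0,"az":0,"gripper":0.95},{"dx":0,"dy":0,"dz":0,"ax":0,"ay":0,"az":0,"gripper":0.95}]'

```text
clock: 12.42
eef_pos: [474.3, 166.2, 96.3]
eef_rot: [-3.139, 0.001, 1.396]
wrist_force: [-0.1, -0.3, 0.0]
finger_gap: 27.1
finger_force: 24.9
```

Run:
```python
from g import *
W=cams.camera("wrist")
h=cv2.cvtColor(W["image"],cv2.COLOR_RGB2HSV)
m=cv2.inRange(h,(5,90,30),(20,255,255));m=cv2.morphologyEx(m,cv2.MORPH_OPEN,np.ones((5,5)))
k,l,st,ce=cv2.connectedComponentsWithStats(m)
i=max((j for j in range(1,k) if st[j][1]>30 and st[j][1]<250),key=lambda j:st[j][4]);print(st[i])
r=st[i][1]+12;xs=np.where(l[r]==i)[0];print(r,xs.min(),xs.max())
for z in(35,45,55): 
    a,b=[plane(ray(W,(x,r),True),z) for x in(xs.min(),xs.max())];print(z,a.round(0),b.round(0),np.linalg.norm(a-b).round(1))
print(manip.read_state()["eef_pos"].round(1))
```

```text
[  182   118   143   131 14075]
130 183 324
35 [432. 234.  35.] [542. 215.  35.] 112.0
45 [434. 234.  45.] [540. 215.  45.] 107.2
55 [436. 234.  55.] [537. 216.  55.] 102.4
[474.7 166.4  97.1]
```

Request:
jog_arm --commands '[{"dx":0,"dy":0.05,"dz":0.15,"ax":0,"ay":0,"az":0,"gripper":0.95},{"dx":0,"dy":0,"dz":0.15,"ax":0,"ay":0,"az":0,"gripper":0.95},{"dx":0,"dy":0,"dz":0.12,"ax":0,"ay":0,"az":0,"gripper":0.95},{"dx":0,"dy":0,"dz":0.1,"ax":0,"ay":0,"az":0,"gripper":0.95},{"dx":0,"dy":0,"dz":0.08,"ax":0,"ay":0,"az":0,"gripper":0.95},{"dx":0,"dy":0,"dz":0,"ax":0,"ay":0,"az":0,"gripper":0.95}]'

```text
clock: 13.22
eef_pos: [476.4, 166.1, 72.9]
eef_rot: [-3.14, 0.0, 1.396]
wrist_force: [0.1, 0.2, -0.7]
finger_gap: 27.1
finger_force: 24.9
```

Request:
jog_arm --commands '[{"dx":0,"dy":0,"dz":0.03,"ax":0,"ay":0,"az":0,"gripper":0.95},{"dx":0,"dy":0,"dz":0.03,"ax":0,"ay":0,"az":0,"gripper":0.95},{"dx":0,"dy":0,"dz":0,"ax":0,"ay":0,"az":0,"gripper":0.95}]'

```text
clock: 13.6
eef_pos: [476.5, 166.1, 70.7]
eef_rot: [-3.14, 0.0, 1.396]
wrist_force: [-0.3, 0.3, -0.4]
finger_gap: 27.0
finger_force: 24.9
```

Request:
jog_arm --commands '[{"dx":0,"dy":0,"dz":0.025,"ax":0,"ay":0,"az":0,"gripper":0.95},{"dx":0,"dy":0,"dz":0.025,"ax":0,"ay":0,"az":0,"gripper":0.95},{"dx":0,"dy":0,"dz":0,"ax":0,"ay":0,"az":0,"gripper":0.95}]'

```text
clock: 13.98
eef_pos: [476.5, 166.1, 68.6]
eef_rot: [-3.14, 0.0, 1.396]
wrist_force: [-0.8, -0.5, -1.1]
finger_gap: 27.2
finger_force: 24.9
```

Request:
jog_arm --commands '[{"dx":0,"dy":0,"dz":0.02,"ax":0,"ay":0,"az":0,"gripper":0.95},{"dx":0,"dy":0,"dz":0.02,"ax":0,"ay":0,"az":0,"gripper":0.95},{"dx":0,"dy":0,"dz":0,"ax":0,"ay":0,"az":0,"gripper":0.95}]'

```text
clock: 14.35
eef_pos: [476.5, 166.1, 67.1]
eef_rot: [-3.14, 0.0, 1.396]
wrist_force: [-0.5, 0.7, -0.3]
finger_gap: 27.1
finger_force: 25.0
```

Request:
jog_arm --commands '[{"dx":0,"dy":0,"dz":0.02,"ax":0,"ay":0,"az":0,"gripper":0.95},{"dx":0,"dy":0,"dz":0,"ax":0,"ay":0,"az":0,"gripper":0.95}]'

```text
clock: 14.6
eef_pos: [476.7, 166.3, 66.8]
eef_rot: [-3.141, -0.0, 1.396]
wrist_force: [-2.2, 0.9, 7.2]
finger_gap: 27.1
finger_force: 25.0
```

Request:
jog_arm --commands '[{"dx":0,"dy":0,"dz":0.02,"ax":0,"ay":0,"az":0,"gripper":0.95},{"dx":0,"dy":0,"dz":0,"ax":0,"ay":0,"az":0,"gripper":0.95}]'

```text
clock: 14.85
eef_pos: [476.9, 166.4, 66.6]
eef_rot: [-3.141, -0.001, 1.396]
wrist_force: [-4.5, 0.5, 13.9]
finger_gap: 27.2
finger_force: 25.0
```

Contact felt at about z = 66.8. Easing off to a light touch, then relaxing the grip.

Request:
jog_arm --commands '[{"dx":0,"dy":0,"dz":-0.025,"ax":0,"ay":0,"az":0,"gripper":0.95},{"dx":0,"dy":0,"dz":0,"ax":0,"ay":0,"az":0,"gripper":0.95}]'

```text
clock: 15.1
eef_pos: [476.8, 166.3, 66.8]
eef_rot: [-3.141, -0.0, 1.396]
wrist_force: [-1.3, 0.7, 4.5]
finger_gap: 27.1
finger_force: 25.0
```

Request:
jog_arm --commands '[{"dx":0,"dy":0,"dz":0,"ax":0,"ay":0,"az":0,"gripper":0.95},{"dx":0,"dy":0,"dz":0,"ax":0,"ay":0,"az":0,"gripper":0.95}]' --squeeze 4

```text
clock: 15.35
eef_pos: [476.8, 166.2, 66.6]
eef_rot: [-3.141, -0.0, 1.396]
wrist_force: [2.1, -0.4, 4.8]
finger_gap: 27.8
finger_force: 4.0
```

Request:
jog_arm --commands '[{"dx":0,"dy":0,"dz":0,"ax":0,"ay":0,"az":0,"gripper":0.69},{"dx":0,"dy":0,"dz":0,"ax":0,"ay":0,"az":0,"gripper":0.66},{"dx":0,"dy":0,"dz":0,"ax":0,"ay":0,"az":0,"gripper":0.6},{"dx":0,"dy":0,"dz":0,"ax":0,"ay":0,"az":0,"gripper":0.55},{"dx":0,"dy":0,"dz":0,"ax":0,"ay":0,"az":0,"gripper":0.5},{"dx":0,"dy":0,"dz":-0.1,"ax":0,"ay":0,"az":0,"gripper":0.5},{"dx":0,"dy":0,"dz":-0.3,"ax":0,"ay":0,"az":0,"gripper":0.5},{"dx":0,"dy":0,"dz":-0.5,"ax":0,"ay":0,"az":0,"gripper":0.5},{"dx":0,"dy":0,"dz":-0.7,"ax":0,"ay":0,"az":0,"gripper":0.5},{"dx":0,"dy":0,"dz":0,"ax":0,"ay":0,"az":0,"gripper":0.5}]'

```text
clock: 16.6
eef_pos: [477.6, 166.4, 132.9]
eef_rot: [3.139, -0.002, 1.396]
wrist_force: [-0.9, 0.7, 0.3]
finger_gap: 47.1
finger_force: 0.0
```

Request:
jog_arm --commands '[{"dx":0,"dy":0,"dz":-0.7,"ax":0,"ay":0,"az":0,"gripper":0.5},{"dx":0,"dy":0,"dz":-0.7,"ax":0,"ay":0,"az":0,"gripper":0.5},{"dx":0,"dy":0,"dz":-0.5,"ax":0,"ay":0,"az":0,"gripper":0.5},{"dx":0,"dy":0,"dz":0,"ax":0,"ay":0,"az":0,"gripper":0.5}]'

```text
clock: 17.1
eef_pos: [477.0, 166.2, 207.0]
eef_rot: [3.141, -0.001, 1.396]
wrist_force: [0.1, 0.2, 0.0]
finger_gap: 46.9
finger_force: 0.0
```

Run:
```python
from g import *
d={n:cams.camera(n) for n in("wrist","side","scene")}
pickle.dump(d,open("c5.pkl","wb"))
W=d["wrist"];g=W["image"]
h=cv2.cvtColor(g,cv2.COLOR_RGB2HSV)
m=cv2.inRange(h,(5,90,30),(20,255,255))
k,l,st,ce=cv2.connectedComponentsWithStats(m)
for i in range(1,k):
    if st[i][4]>400: print(st[i])
# project expected bush top centre/bottom for upright bush
P=manip.read_state();print(P["eef_pos"].round(1),P["finger_gap"])
for q in((477,166.3,42),(477,166.3,72)):
    v=(W["world_to_cam"]@[*q,1])[:3];t=np.arctan2(np.hypot(v[0],v[1]),v[2]);u=v[:2]/np.hypot(*v[:2])*t*W["fx"]+[W["cx"],W["cy"]];print(q,u.round(0))
    c=u
# ascii of low-saturation pixels around bush
x,y=int(c[0]),int(c[1]);s=h[y-36:y+40:3,x-40:x+41:2]
for r in s: print("".join("#" if p[1]<70 else "." if 5<=p[0]<=20 and p[1]>=90 else "o" for p in r))
```

```text
[  45    5  467  253 7897]
[  202   118    98   118 10042]
[153 262  18  55 611]
[334 262  19  55 608]
[ 135  316  289   29 2621]
[476.3 166.  205.2] 46.639787963395776
(477, 166.3, 42) [251. 177.]
(477, 166.3, 72) [251. 182.]
.........................................
.........................................
.........................................
.........................................
.........................................
.........................................
.........................................
..................#######................
................o#########o..............
................###########..............
...............o###.....o###.............
...............###.......###.............
...............####.....####.............
...............#############.............
................###########..............
.................#########...............
...................o###o.................
.........................................
.........................................
.........................................
.........................................
.........................................
.........................................
##o......................................
###......................................
###......................................
```

The wrist check shows a round ring, 27 px across as an upright bush's top should be. The brown separator shows through its hole, and it stands at the expected spot. Handing in.

```bash
python3 -c "
from cell import job
print(job.sign_off())"
```

```text
the job is handed in; nothing more can be done
None
```

The job is handed in at about 17 s: I pressed the plunger to its stop, drew the bush out and set it down upright on the tote's separator with at most about 15 N, then pulled the gripper clear; `sign_off()` returned no verdict.

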